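Index the die plate of a doming press

TASK

The small press on the bench has a round die plate with six dies in it and brass tabs sticking out of its rim. With closed fingertips, push the tabs to step the plate round, gently and without flinging it, until the largest die stands centred under the punch, and leave the plate at rest there with the hand clear. Do not grip the plate or its tabs, and leave the other things on the bench where they are.

Things in the scene. Friction and masses are not known exactly. Their poses are not given: they have to be found in the camera images.
- press: Small grey doming press, fixed. Origin on the bench (z = 0) on the upright pivot axis of its die plate; z up, x points away from the robot (within 0.5 rad), from the pivot to the punch and column. Below the plate: a pedestal of radius 45 mm and a foot 12 mm thick, 120 mm wide, x from -60 to 175 mm. Nothing stands over the -x half of the plate.
- plate (a joint): Angle (rad) of the die plate, anticlockwise from above: the largest die is at this angle from the press's x axis, so at 0, and equally at 2 pi (6.283), it is exactly under the punch. Turns freely all round both ways, no stops or clicks; friction (0.15 N m, about 2 N at a tab) holds it where it is left. Starts between 1.0 and 5.28.
- pivot (a point): Centre of the die plate on its pivot axis, 55 mm above the bench, fixed. The plate is a steel disc 144 mm across, from 48 to 62 mm above the bench. Six round dies stand 8 mm proud of it, centred 46 mm from the pivot, 60 degrees apart; anticlockwise from above their hollows are 36 (the largest), 29, 24, 19, 15 and 11 mm across.
- big_die (a point): Centre of the mouth of the largest die (hollow 36 mm across, outside 44 mm), on its rim, 70 mm above the bench, 46 mm from the pivot. It turns with the plate.
- punch (a point): Lowest point of the fixed punch (24 mm across), on its vertical axis, 100 mm above the bench and 46 mm from the pivot along the press's x. It hangs from an arm 26 mm wide over press x 27 to 167 mm, 190 to 220 mm above the bench; its socket is 30 mm across and spans 175 to 225 mm.
- column (a point): Foot of the press's column, on its centre line on the bench, 149 mm from the pivot along the press's x. The column is 36 mm deep, 44 mm wide and 220 mm tall; a lever with a black ball sticks out of it 147 mm towards the press's +y, 200 to 238 mm above the bench.
- tab0 (a point): Middle of brass push tab no. 0 of six alike, fixed to the plate's rim and turning with it: a block 10 mm wide sticking straight out from the rim, from 72 to 100 mm from the pivot (this point is at 86 mm), from 46 to 64 mm above the bench. It stands 30 degrees anticlockwise from the largest die, half-way between two dies.
- tab1 (a point): Middle of brass push tab no. 1 of six alike, fixed to the plate's rim and turning with it: a block 10 mm wide sticking straight out from the rim, from 72 to 100 mm from the pivot (this point is at 86 mm), from 46 to 64 mm above the bench. It stands 90 degrees anticlockwise from the largest die, half-way between two dies.
- tab2 (a point): Middle of brass push tab no. 2 of six alike, fixed to the plate's rim and turning with it: a block 10 mm wide sticking straight out from the rim, from 72 to 100 mm from the pivot (this point is at 86 mm), from 46 to 64 mm above the bench. It stands 150 degrees anticlockwise from the largest die, half-way between two dies.
- tab3 (a point): Middle of brass push tab no. 3 of six alike, fixed to the plate's rim and turning with it: a block 10 mm wide sticking straight out from the rim, from 72 to 100 mm from the pivot (this point is at 86 mm), from 46 to 64 mm above the bench. It stands 210 degrees anticlockwise from the largest die, half-way between two dies.
- tab4 (a point): Middle of brass push tab no. 4 of six alike, fixed to the plate's rim and turning with it: a block 10 mm wide sticking straight out from the rim, from 72 to 100 mm from the pivot (this point is at 86 mm), from 46 to 64 mm above the bench. It stands 270 degrees anticlockwise from the largest die, half-way between two dies.
- tab5 (a point): Middle of brass push tab no. 5 of six alike, fixed to the plate's rim and turning with it: a block 10 mm wide sticking straight out from the rim, from 72 to 100 mm from the pivot (this point is at 86 mm), from 46 to 64 mm above the bench. It stands 330 degrees anticlockwise from the largest die, half-way between two dies.
- punch_a: loose steel doming punch with a ball head 18 mm across, standing upright beside the press, 75 mm tall: a bystander to leave alone; its origin lies at its underside, on the bench.
- punch_b: loose steel doming punch with a ball head 24 mm across, standing upright on the other side of the press, 70 mm tall: a bystander to leave alone; its origin lies at its underside, on the bench.
- dish_near: loose white ceramic dish, 72 mm across and 22 mm tall, in front of the press on the robot's side: a bystander to leave alone; its origin lies at its underside, on the bench.
- dish_far: loose white ceramic dish, 84 mm across and 26 mm tall, well to one side: a bystander to leave alone; its origin lies at its underside, on the bench.
- pen_cup: loose steel cup, 68 mm across and 95 mm tall, well to one side: a bystander to leave alone; its origin lies at its underside, on the bench.
- egg: loose white egg on a round wooden foot, 84 mm across and 127 mm tall, well to one side: a bystander to leave alone; its origin lies at its underside, on the bench.
- hammer: loose hammer, 200 mm long, lying far to the left: a bystander to leave alone; its origin lies at its underside, on the bench.
- screwdriver: loose screwdriver, 170 mm long, lying far to the right: a bystander to leave alone; its origin lies at its underside, on the bench.

How it is judged:
On the way:
1. a tab of the die plate is pushed with the fingers ((contact force between the fingers and plate_c0 above 0.3 N or contact force between the fingers and plate_c1 above 0.3 N or contact force between the fingers and plate_c2 above 0.3 N or contact force between the fingers and plate_c3 above 0.3 N or contact force between the fingers and plate_c4 above 0.3 N or contact force between the fingers and plate_c5 above 0.3 N)), for 0.1 s.
At the end, for the whole second after the job is handed in: The largest die's centre is within 7 mm, seen from above, of the punch's axis, and the plate is at rest (under 0.05 rad/s) (horizontal distance between big_die and punch below 0.007 m and velocity of joint plate between -0.05 and 0.05 rad/s); the robot touches nothing.
It fails at once if the plate is flung round (faster than 4 rad/s) (velocity of joint plate above 4 rad/s or velocity of joint plate below -4 rad/s).
It fails at once if the plate or a tab is gripped or shoved hard (over 30 N) (contact force between the fingers and plate above 30 N).
It fails at once if a bystander is shifted, lifted or knocked (moved over 20 mm) (distance of any of punch_a, punch_b, dish_near, dish_far, pen_cup, egg, hammer, screwdriver from where it was at the start of the episode above 0.02 m).
It also fails if it takes over 54 s, if anything falls off the work surface, if the arm or the gripper's body presses on something with over 40 N, if the wrist force passes 120 N, or if a joint passes its speed limit or range.

ROBOT

A 6-joint arm with a two-finger parallel gripper is mounted at the origin on the work surface. World frame = base frame: x ahead of the robot, y to its left, z up, the work surface at z = 0. Lengths are in m, angles in rad, forces in N, time in s.
With the tool pointing down it reaches from about 0.35 to 0.975 m from the base axis. Payload 4.9 kg.
Tool frame: the origin (TCP) lies at the very end of the fingers, on their centre line; the grasp point (between the pads) lies manip.grip_point_offset behind it (manip.grip_point_offset is the distance from the TCP to the grasp point, in m); z points along the fingers, y is the line along which they close (so a half turn about z gives the same grasp; the last joint's range is limited). The gripper opens to 85 mm and grips with 20 to 120 N. Pads are 22 mm wide; open, the fingers measure 114 mm over their backs; the gripper's body (76 mm by 85 mm) begins 54 mm behind the grasp point. The pads swing forward as they close: fully open they stand 13 mm farther back than shut.
Start: joints at [-1.252, 0.053, 1.613, -0, 1.476, -0.119], TCP at [0.265, -0.566, 0.231] pointing down, gripper open.
Joint ranges: [-3.01, 3.01], [-1.01, 2.22], [0.06, 2.58], [-1.02, 4.17], [0.09, 2.62], [-3.14, 3.14]. Speed limits (rad/s): [2.57, 2.57, 3.14, 3.14, 3.14, 3.14].

INTERFACE

Orientations are given as a unit quaternion [w, x, y, z].
In Python, from plant import manip gives the robot as it stands.
- The arm moves only by the shell command python3 -m crank 'ROWS' [OPENING]. ROWS is JSON, a list of rows, each an object of numbers: "x", "y", "z": the shift along the tool's x, y, z in cm; "turn": the turn about the tool's z in rad. In form: [{"x": .., "y": .., "z": .., "turn": ..}, ...]. A call has 1 to 5 rows; each row shifts and turns the commanded pose from where the row before left it, along the tool's axes as they then stand; what a row does not reach is not made up. A row lasts 1/10 s, in which the tool goes at most 50 mm and 8.59 degrees, less where a joint would pass 70% of its speed; a pose out of reach is approached as far as the arm can. A call with a gripper value outside its range is refused whole. OPENING is the opening in per cent of the stroke, from 0 (shut) to 100 (fully open), set as the call begins (- or left out, the last holds). The fingers move at their own pace and stop on an object; the grip force is fixed at half the most. Time passes only in rows, so rows that do not move let the fingers close. It gives the time, the measured TCP pose, the force, the opening and the grip force at its end, in the units of the state.
- manip.state(): the state, without advancing time (a new reading comes with each control period).
- manip.grab_frame(name): name is "scene" or "top" or "wrist"; returns (picture, depth): 384x512x3 uint8, red, green, blue; 384x512 float32, m along the optical axis (not along the pixel's ray), 0 where there is no reading.
- manip.camera_model(name): a dict with "mtx" (3x3 intrinsics, pixels), "world_to_cam" (4x4, takes a point from world to camera coordinates). Camera axes: x right, y down, z forward; pixel columns grow to the right and rows downward; lengths in m; the calibration is good to about 2 mm. A picture is of the moment at which its call begins: read the wrist's pose just before it. camera_model takes no time and is no camera call; for the wrist camera it gives the pose at the moment of the call.
- manip.job_done(): hands the job in; it is judged then, once.
The state is a dict: "time": time; "joint_pos": joint angles; "joint_vel": joint speeds; "joint_efforts": joint torques, N m; "tool_pos": TCP position; "tool_rot": TCP orientation; "contact_force": force on the tool from outside, world axes, zero at the start; "ft_torque": the same for the moment, N m; "gripper_width": opening from 0.0 (shut) to 1.0 (fully open); "grasp_force": force on a finger pad.
Only numpy, scipy, OpenCV 4.12 (cv2) and the standard library are available. Lean on these libraries where they do the work, as an engineer would, in place of code of your own. Each camera call takes 0.05 s, during which the arm holds its last target. There are 200 camera calls.

## Working session

There is one attempt and no reset: what is moved stays moved. The work goes in short steps, Python scripts to look and compute and a shell command to move; the robot and the scene stay as the last step left them, time stands still between calls to the robot, and variables do not carry over. Pictures are saved under pics/ and viewed, at most 10 in all, crops included, and the job is handed in when it is done.

```bash
mkdir -p pics
cat > h.py <<'E'
import numpy as np, cv2
from plant import manip
def grab(name,fn):
    cm=manip.camera_model(name); im,d=manip.grab_frame(name)
    cv2.imwrite('pics/'+fn+'.png',im[...,::-1]); np.savez('pics/'+fn,im=im,d=d,K=cm['mtx'],T=cm['world_to_cam'])
    return im,d,np.array(cm['mtx']),np.array(cm['world_to_cam'])
def onz(K,T,u,v,z):
    R=T[:3,:3];c=-R.T@T[:3,3];r=R.T@np.linalg.solve(K,[u,v,1.]);return c+r*(z-c[2])/r[2]
def proj(K,T,p):
    q=K@(T[:3,:3]@np.array(p)+T[:3,3]);return q[:2]/q[2]
E
python3 - <<'E'
from h import *
for n in('top','scene'):
    im,d,K,T=grab(n,n+'0'); print(K[0,0],T.round(3).tolist())
print(manip.state()['tool_rot'],manip.grip_point_offset)
E
```

```text
417.26575513099004 [[-0.002, -1.0, -0.015, -0.004], [-0.998, 0.003, -0.067, 0.577], [0.067, 0.015, -0.998, 1.435], [0.0, 0.0, 0.0, 1.0]]
381.2111406174454 [[-0.806, 0.592, 0.018, 0.456], [0.386, 0.547, -0.743, -0.133], [-0.449, -0.592, -0.669, 1.613], [0.0, 0.0, 0.0, 1.0]]
[-9.32192041e-04  9.76138474e-01  2.17146955e-01 -9.80963718e-05] 0.0187
```

View pics/top0.png

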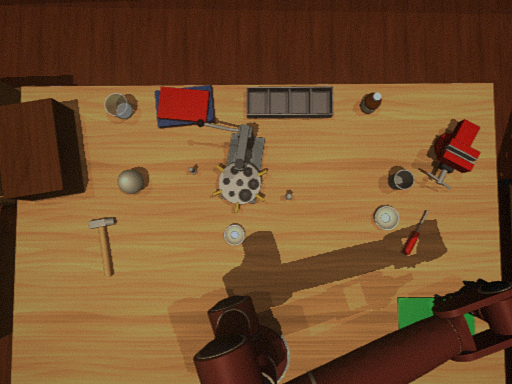

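View pics/scene0.png

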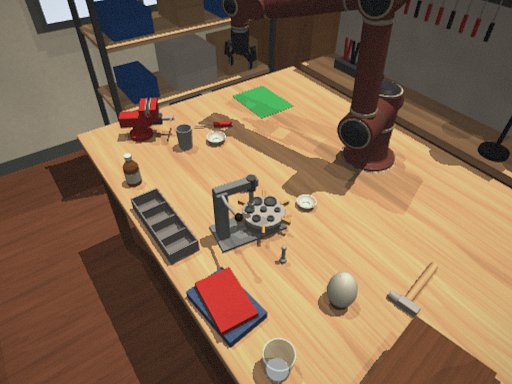

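Top view: the plate is at about (240,183), with dish_near at (235,234), the loose punches at (194,169) and (289,195), and the column at about (247,145). Next I'll rectify onto the plate plane.

```bash
cat > rect.py <<'E'
from h import *
def rect(fn,z,c,half=0.13,s=600):
    f=np.load('pics/'+fn+'.npz');K,T=f['K'],f['T']
    # image up = +x world, left = +y
    W=np.array([[c[0]+half,c[1]+half],[c[0]+half,c[1]-half],[c[0]-half,c[1]-half],[c[0]-half,c[1]+half]])
    src=np.float32([proj(K,T,[*w,z]) for w in W]);dst=np.float32([[0,0],[s,0],[s,s],[0,s]])
    return cv2.warpPerspective(f['im'],cv2.getPerspectiveTransform(src,dst),(s,s),flags=cv2.INTER_CUBIC)
E
python3 - <<'E'
from rect import *
f=np.load('pics/top0.npz');K,T=f['K'],f['T']
c=onz(K,T,240,183,.062);print(c)
for n,p,z in(('dish',(235,234),.02),('pL',(194,169),.06),('pR',(289,195),.06)):print(n,onz(K,T,*p,z).round(3))
r=rect('top0',.064,c[:2]); cv2.imwrite('pics/r0.png',r[...,::-1])
hsv=cv2.cvtColor(f['im'],cv2.COLOR_RGB2HSV)
print(hsv[183,225:258].tolist())
E
```

```text
[0.59315997 0.05097752 0.062     ]
dish [0.419 0.071 0.02 ]
pL [0.642 0.208 0.06 ]
pR [ 0.552 -0.115  0.06 ]
[[11, 76, 54], [15, 85, 54], [17, 79, 61], [14, 67, 76], [20, 52, 141], [21, 47, 169], [20, 52, 168], [19, 49, 162], [19, 52, 167], [19, 56, 170], [20, 54, 150], [17, 54, 108], [14, 62, 70], [20, 73, 73], [21, 63, 77], [14, 44, 76], [17, 48, 74], [17, 62, 74], [19, 64, 128], [21, 52, 157], [19, 51, 170], [18, 54, 166], [16, 53, 135], [20, 48, 80], [17, 91, 59], [17, 62, 58], [17, 71, 68], [14, 65, 79], [21, 57, 85], [14, 58, 83], [14, 61, 71], [12, 65, 67], [17, 73, 56]]
```

View pics/r0.png

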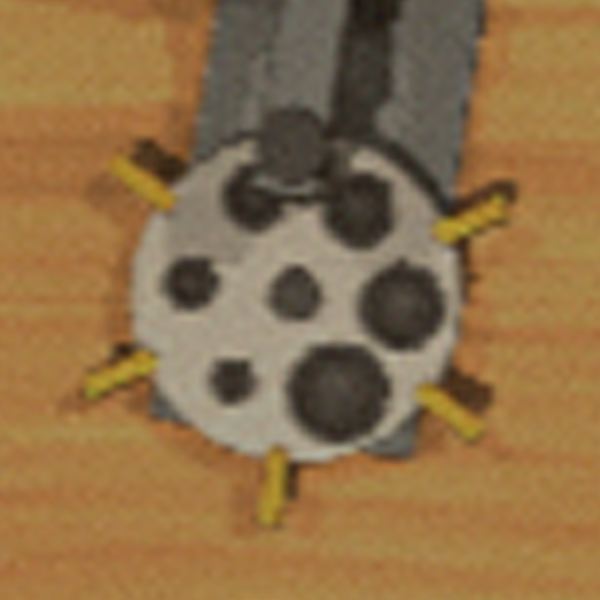

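The rectified view (0.433 mm/px) shows the pivot near (297,293). The largest die is at (338,392), and the others shrink anticlockwise from it, as described. Tabs are at roughly (275,485), (120,372) and (145,182) on the near and left sides. The next step is a precise fit of pivot, plate angle and press yaw.

```bash
cat > fit.py <<'E'
from rect import *
from scipy.optimize import least_squares
def fit(fn,c0):
    r=rect(fn,.064,c0);hsv=cv2.cvtColor(r,cv2.COLOR_RGB2HSV)
    m=((hsv[...,1]>150)&(hsv[...,0]>19)&(hsv[...,0]<32)&(hsv[...,2]>110)).astype(np.uint8)
    m=cv2.morphologyEx(m,cv2.MORPH_OPEN,np.ones((5,5)))
    n,l,s,ce=cv2.connectedComponentsWithStats(m)
    P=[];k=.26/600
    for i in range(1,n):
        p=np.array([c0[0]+.13-ce[i][1]*k,c0[1]+.13-ce[i][0]*k]); rr=np.hypot(*(p-c0))
        if s[i,4]>300 and .06<rr<.115:P.append(p)
    P=np.array(P)
    def res(q):
        d=P-q[:2];a=np.arctan2(d[:,1],d[:,0])-q[2];a=(a+np.pi/6)%(np.pi/3)-np.pi/6
        return np.r_[np.hypot(*d.T)-.086,a*.086]
    a0=np.arctan2(*(P[0]-c0)[::-1]);o=least_squares(res,[*c0,a0])
    return P,o.x[:2],o.x[2]%(np.pi/3),np.abs(o.fun).max()
def heights(fn):
    f=np.load('pics/'+fn+'.npz');K,T,d=f['K'],f['T'],f['d'];v,u=np.mgrid[:384,:512]
    c=np.stack([(u-K[0,2])/K[0,0]*d,(v-K[1,2])/K[1,1]*d,d],-1);return (c-T[:3,3])@T[:3,:3]
E
python3 - <<'E'
from fit import *
P,c,a,e=fit('top0',np.array([.593,.051]));print(P.round(4),c,np.degrees(a),e)
r=np.array([-99,-41]);print('die',np.degrees(np.arctan2(-41,-99))%360)
w=heights('top0');f=np.load('pics/top0.npz');gray=cv2.cvtColor(f['im'],cv2.COLOR_RGB2HSV)[...,1]<110
near=(np.hypot(w[...,0]-c[0]-.08,w[...,1]-c[1])<.22)&(f['d']>0)
for n,lo,hi in(('foot',.006,.02),('arm',.205,.235)):
    m=near&(w[...,2]>lo)&(w[...,2]<hi)&(gray if n=='foot' else True)
    p=w[m][:,:2];print(n,m.sum(),p.mean(0),p.min(0),p.max(0));q=p-p.mean(0);V=np.linalg.svd(q,full_matrices=0)[2];print(np.degrees(np.arctan2(V[:,1],V[:,0])))
    if n=='arm':
        for y in np.arange(.5,.85,.01):
            s=p[(p[:,0]>y)&(p[:,0]<y+.01)]
            if len(s):print(round(y,2),len(s),s[:,1].min().round(3),s[:,1].max().round(3),np.median(s[:,1]).round(3))
E
```

```text
[[ 0.644   0.1198]
 [ 0.6273 -0.0229]
 [ 0.561   0.1293]
 [ 0.5444 -0.0141]
 [ 0.5112  0.0624]] [0.59468027 0.05295254] 53.455948707957404 0.0034041704749731144
die 202.49647150023256
foot 814 [0.72365198 0.02689083] [ 0.52692357 -0.11066604] [0.89079466 0.22754159]
[ 163.60534283 -106.39465717]
arm 592 [0.70754883 0.05442818] [0.61980742 0.00911111] [0.77449156 0.17429157]
[-145.43369943  -55.43369943]
0.61 1 0.039 0.039 0.039
0.62 29 0.036 0.061 0.048
0.63 31 0.033 0.06 0.048
0.64 35 0.033 0.06 0.045
0.65 29 0.03 0.058 0.042
0.66 27 0.03 0.055 0.042
0.67 27 0.027 0.055 0.039
0.68 32 0.027 0.052 0.039
0.69 31 0.024 0.052 0.036
0.7 27 0.024 0.049 0.036
0.71 26 0.021 0.045 0.033
0.72 44 0.012 0.052 0.03
0.73 46 0.009 0.052 0.03
0.74 67 0.009 0.11 0.039
0.75 116 0.009 0.172 0.106
0.76 18 0.037 0.174 0.15
0.77 6 0.157 0.172 0.164
```

```bash
R='';
python3 -m crank '[{"x":1.5,"y":-1.9},{"x":3,"y":-3.7},{"x":3,"y":-3.7},{"x":3,"y":-3.7},{"x":3,"y":-3.7}]' 0
python3 -m crank '[{"x":3,"y":-3.7},{"x":3,"y":-3.7},{"x":3,"y":-3.7},{"x":3,"y":-3.7},{"x":3,"y":-3.7}]'
python3 -m crank '[{"x":3,"y":-3.7},{"x":3,"y":-3.7},{"x":3,"y":-3.7},{"x":3,"y":-3.7},{"x":3,"y":-3.7}]'
python3 -m crank '[{"x":3,"y":-3.7},{},{}]'
```

```text
schema error: expected keys x, y, z, turn
schema error: expected keys x, y, z, turn
schema error: expected keys x, y, z, turn
schema error: expected keys x, y, z, turn
```

```bash
python3 -m crank '[{"x":1.5,"y":-1.9,"z":0,"turn":0},{"x":3,"y":-3.7,"z":0,"turn":0},{"x":3,"y":-3.7,"z":0,"turn":0},{"x":3,"y":-3.7,"z":0,"turn":0},{"x":3,"y":-3.7,"z":0,"turn":0}]' 0
python3 -m crank '[{"x":3,"y":-3.7,"z":0,"turn":0},{"x":3,"y":-3.7,"z":0,"turn":0},{"x":3,"y":-3.7,"z":0,"turn":0},{"x":3,"y":-3.7,"z":0,"turn":0},{"x":3,"y":-3.7,"z":0,"turn":0}]'
python3 -m crank '[{"x":3,"y":-3.7,"z":0,"turn":0},{"x":3,"y":-3.7,"z":0,"turn":0},{"x":3,"y":-3.7,"z":0,"turn":0},{"x":3,"y":-3.7,"z":0,"turn":0},{"x":3,"y":-3.7,"z":0,"turn":0}]'
python3 -m crank '[{"x":0,"y":0,"z":0,"turn":-0.14},{"x":0,"y":0,"z":0,"turn":-0.14},{"x":0,"y":0,"z":0,"turn":-0.14},{"x":0,"y":0,"z":0,"turn":-0.14},{"x":0,"y":0,"z":0,"turn":-0.14}]'
python3 -m crank '[{"x":0,"y":0,"z":0,"turn":-0.14},{"x":0,"y":0,"z":0,"turn":-0.14},{"x":0,"y":0,"z":0,"turn":-0.14},{"x":0,"y":0,"z":0,"turn":-0.07},{"x":0,"y":0,"z":0,"turn":0}]'
python3 -c "
from plant import manip;import numpy as np
s=manip.state();q=s['tool_rot'];print(s['joint_pos'],np.degrees(2*np.arctan2(q[2],q[1])))"
```

```text
time: 0.6
tool_pos: [0.3164, -0.3556, 0.2306]
tool_rot: [-0.0, 0.976, 0.217, -0.0]
contact_force: [0.6, -0.6, -0.5]
gripper_width: 0.146
grasp_force: 0.0
time: 1.1
tool_pos: [0.3737, -0.1245, 0.231]
tool_rot: [0.0, 0.976, 0.217, 0.0]
contact_force: [0.3, -0.1, 0.6]
gripper_width: 0.002
grasp_force: 0.0
time: 1.6
tool_pos: [0.4311, 0.1069, 0.2311]
tool_rot: [0.0, 0.976, 0.217, 0.0]
contact_force: [0.7, -0.6, 1.1]
gripper_width: -0.002
grasp_force: 0.0
time: 2.1
tool_pos: [0.4309, 0.1048, 0.2307]
tool_rot: [-0.0, 0.841, 0.541, -0.0]
contact_force: [-0.1, -0.2, 1.1]
gripper_width: 0.0
grasp_force: 0.0
time: 2.6
tool_pos: [0.431, 0.1047, 0.2308]
tool_rot: [-0.0, 0.687, 0.727, -0.0]
contact_force: [-0.5, -0.1, 0.0]
gripper_width: 0.0
grasp_force: 0.0
[ 7.02640511e-02 -4.05474050e-01  2.01543508e+00 -4.30651797e-06
  1.53242690e+00  1.35476445e-02] 93.24962029023906
```

```bash
python3 -m crank '[{"x":0.8,"y":4,"z":0,"turn":0},{"x":0.8,"y":4,"z":0,"turn":0},{"x":0.8,"y":4,"z":0,"turn":0},{"x":0.8,"y":4.1,"z":0,"turn":0},{"x":0,"y":0,"z":4,"turn":0}]'
python3 -m crank '[{"x":0,"y":0,"z":4,"turn":0},{"x":0,"y":0,"z":4,"turn":0},{"x":0,"y":0,"z":0,"turn":0}]'
python3 - <<'E'
from h import *
grab('top','top1')
f=np.load('pics/top1.npz');im=cv2.resize(f['im'][110:260,160:330],None,fx=4,fy=4,interpolation=cv2.INTER_CUBIC);cv2.imwrite('pics/t1.png',im[...,::-1])
E
```

```text
time: 3.1
tool_pos: [0.5978, 0.147, 0.1973]
tool_rot: [0.004, 0.687, 0.726, 0.005]
contact_force: [0.4, -0.5, 0.8]
gripper_width: 0.005
grasp_force: 0.0
time: 3.4
tool_pos: [0.585, 0.1452, 0.1035]
tool_rot: [-0.005, 0.687, 0.726, -0.005]
contact_force: [-0.1, -0.6, -1.2]
gripper_width: 0.002
grasp_force: 0.0
```

View pics/t1.png

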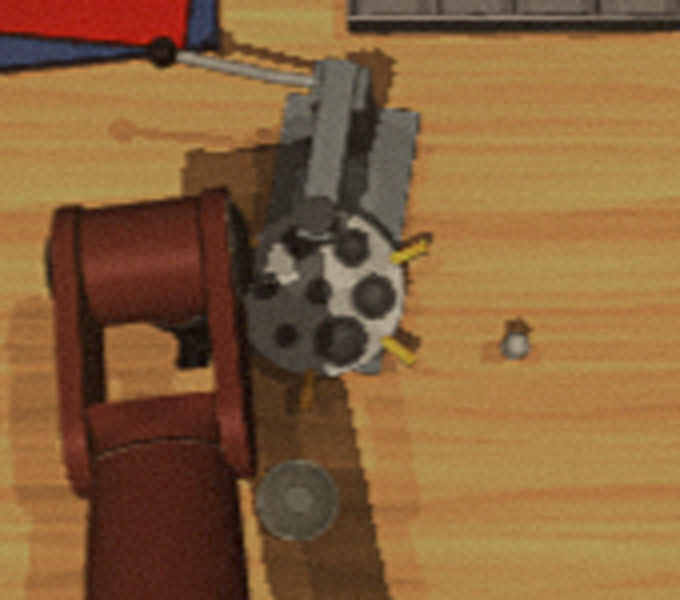

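The arm is well clear of the press arm, and the tabs haven't moved. Next I lower the fingers beside the rim, behind the left tab.

```bash
python3 -m crank '[{"x":0,"y":0,"z":2,"turn":0},{"x":0,"y":0,"z":2,"turn":0},{"x":0,"y":0,"z":2,"turn":0},{"x":0,"y":0,"z":0.3,"turn":0},{"x":0,"y":0,"z":0,"turn":0}]'
python3 -m crank '[{"x":0,"y":0,"z":0,"turn":0},{"x":0,"y":0,"z":0,"turn":0}]'
python3 -c "
from plant import manip;import numpy as np
s=manip.state();q=s['tool_rot'];p=s['tool_pos']-np.array([.5947,.053,0]);print(p,np.hypot(*p[:2]),np.degrees(np.arctan2(p[1],p[0])),np.degrees(2*np.arctan2(q[2],q[1])))"
```

```text
time: 3.95
tool_pos: [0.5913, 0.146, 0.0502]
tool_rot: [0.001, 0.687, 0.727, 0.001]
contact_force: [-0.9, 0.7, 0.9]
gripper_width: -0.003
grasp_force: 0.0
time: 4.15
tool_pos: [0.5916, 0.146, 0.0506]
tool_rot: [0.001, 0.687, 0.727, 0.001]
contact_force: [0.1, -0.5, -0.0]
gripper_width: -0.001
grasp_force: 0.0
[-0.00305083  0.09302639  0.05056003] 0.09307640098815068 91.87835849499038 93.2617010045677
```

```bash
R() { :; }
python3 -m crank '[{"x":-0.03,"y":-0.74,"z":0,"turn":-0.08},{"x":-0.03,"y":-0.74,"z":0,"turn":-0.08},{"x":-0.03,"y":-0.74,"z":0,"turn":-0.08},{"x":-0.03,"y":-0.74,"z":0,"turn":-0.08},{"x":-0.03,"y":-0.74,"z":0,"turn":-0.08}]'
python3 -m crank '[{"x":-0.03,"y":-0.74,"z":0,"turn":-0.08},{"x":-0.03,"y":-0.74,"z":0,"turn":-0.08},{"x":-0.03,"y":-0.74,"z":0,"turn":-0.08},{"x":-0.03,"y":-0.74,"z":0,"turn":-0.08},{"x":-0.03,"y":-0.74,"z":0,"turn":-0.08}]'
python3 -c "
from plant import manip;import numpy as np
s=manip.state();q=s['tool_rot'];p=s['tool_pos']-np.array([.5947,.053,0]);print(p,np.hypot(*p[:2]),np.degrees(np.arctan2(p[1],p[0])),np.degrees(2*np.arctan2(q[2],q[1])))"
```

```text
time: 4.65
tool_pos: [0.5555, 0.1371, 0.0498]
tool_rot: [0.001, 0.527, 0.85, 0.001]
contact_force: [0.5, 2.6, -0.8]
gripper_width: -0.001
grasp_force: 1.0
time: 5.15
tool_pos: [0.526, 0.1147, 0.0496]
tool_rot: [0.001, 0.348, 0.938, 0.001]
contact_force: [-1.2, 2.7, -0.3]
gripper_width: -0.002
grasp_force: 1.0
[-0.06874778  0.06169299  0.04964567] 0.0923703545669334 138.0957841443396 139.28250506310323
```

```bash
python3 -m crank '[{"x":-0.03,"y":-0.74,"z":0,"turn":-0.08},{"x":-0.03,"y":-0.74,"z":0,"turn":-0.08},{"x":-0.03,"y":-0.74,"z":0,"turn":-0.08},{"x":-0.03,"y":-0.74,"z":0,"turn":-0.08},{"x":-0.03,"y":-0.74,"z":0,"turn":-0.08}]'
python3 -m crank '[{"x":-0.03,"y":-0.74,"z":0,"turn":-0.08},{"x":-0.03,"y":-0.74,"z":0,"turn":-0.08},{"x":-0.03,"y":-0.74,"z":0,"turn":-0.08},{"x":-0.03,"y":-0.74,"z":0,"turn":-0.08},{"x":-0.03,"y":-0.74,"z":0,"turn":-0.08}]'
python3 -m crank '[{"x":-0.03,"y":-0.74,"z":0,"turn":-0.08},{"x":-0.03,"y":-0.74,"z":0,"turn":-0.08},{"x":-0.03,"y":-0.74,"z":0,"turn":-0.08},{"x":-0.03,"y":-0.74,"z":0,"turn":-0.08},{"x":0,"y":0,"z":0,"turn":0}]'
python3 - <<'E'
from fit import *
s=manip.state();q=s['tool_rot'];p=s['tool_pos']-np.array([.5947,.053,0]);print(s['joint_pos'],np.hypot(*p[:2]),np.degrees(np.arctan2(p[1],p[0])),np.degrees(2*np.arctan2(q[2],q[1])))
grab('top','top2')
P,c,a,e=fit('top2',np.array([.5947,.053]));print(P,c,np.degrees(a),e)
f=np.load('pics/top2.npz');im=cv2.resize(f['im'][110:260,160:330],None,fx=4,fy=4,interpolation=cv2.INTER_CUBIC);cv2.imwrite('pics/t2.png',im[...,::-1])
E
```

```text
time: 5.65
tool_pos: [0.5076, 0.0824, 0.0495]
tool_rot: [0.0, 0.155, 0.988, 0.001]
contact_force: [-0.5, 1.5, -0.5]
gripper_width: 0.004
grasp_force: 1.1
time: 6.15
tool_pos: [0.5033, 0.0456, 0.0493]
tool_rot: [0.0, -0.045, 0.999, 0.0]
contact_force: [-1.9, 1.5, 2.2]
gripper_width: -0.002
grasp_force: 1.1
time: 6.65
tool_pos: [0.5114, 0.0162, 0.0495]
tool_rot: [0.001, -0.201, 0.98, -0.0]
contact_force: [0.8, 0.1, 0.6]
gripper_width: 0.002
grasp_force: 0.0
[-1.13805131e-01 -2.98929079e-02  2.01910871e+00 -1.16041260e-04
  1.15037726e+00 -2.08968553e+00] 0.09109809718244104 -156.17744334295315 203.21231525009904
[[0.66597212 0.10635727]
 [0.58494587 0.13533574]] [0.60037816 0.05071839] 40.32076183936732 2.2657135429549723e-05
```

View pics/t2.png

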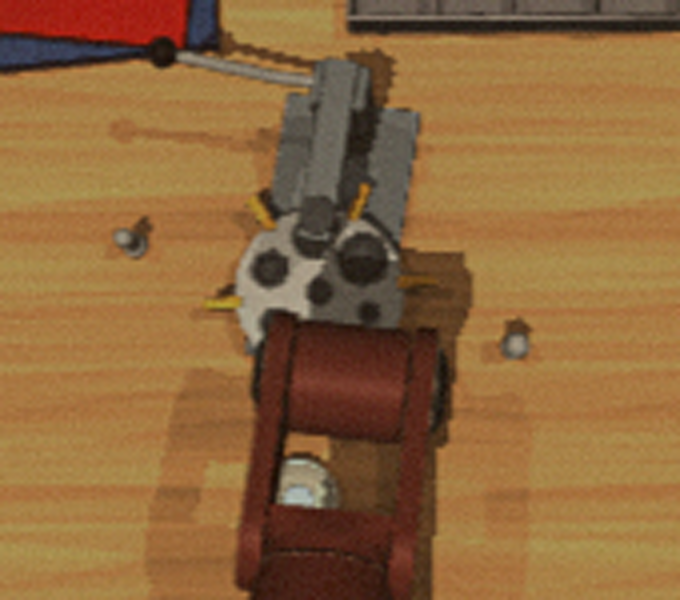

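The largest die is now at (362,257) in the crop, upper right, still about 44° short of the punch. The pushed tab is just ahead of the fingers.

```bash
python3 -m crank '[{"x":-0.03,"y":-0.73,"z":0,"turn":-0.08},{"x":-0.03,"y":-0.73,"z":0,"turn":-0.08},{"x":-0.03,"y":-0.73,"z":0,"turn":-0.08},{"x":-0.03,"y":-0.73,"z":0,"turn":-0.08},{"x":-0.03,"y":-0.73,"z":0,"turn":-0.08}]'
python3 -m crank '[{"x":-0.03,"y":-0.73,"z":0,"turn":-0.08},{"x":-0.02,"y":-0.55,"z":0,"turn":-0.06},{"x":-0.01,"y":-0.36,"z":0,"turn":-0.04},{"x":-0.01,"y":-0.36,"z":0,"turn":-0.04},{"x":0,"y":0,"z":0,"turn":0}]'
python3 - <<'E'
from fit import *
s=manip.state();q=s['tool_rot'];p=s['tool_pos']-np.array([.5947,.053,0]);print(s['joint_pos'],np.hypot(*p[:2]),np.degrees(np.arctan2(p[1],p[0])),np.degrees(2*np.arctan2(q[2],q[1])))
grab('top','top3')
P,c,a,e=fit('top3',np.array([.5947,.053]));d=P-[.5947,.053];print(P,np.degrees(np.arctan2(d[:,1],d[:,0])))
f=np.load('pics/top3.npz');im=cv2.resize(f['im'][110:260,160:330],None,fx=4,fy=4,interpolation=cv2.INTER_CUBIC);cv2.imwrite('pics/t3.png',im[...,::-1])
E
```

```text
time: 7.2
tool_pos: [0.5313, -0.0126, 0.0489]
tool_rot: [0.0, -0.393, 0.92, 0.0]
contact_force: [-1.6, 2.2, 0.8]
gripper_width: 0.002
grasp_force: 1.0
time: 7.7
tool_pos: [0.5475, -0.0249, 0.0489]
tool_rot: [0.0, -0.49, 0.872, -0.0]
contact_force: [-0.2, 0.1, -0.3]
gripper_width: 0.0
grasp_force: 0.1
[-1.81358686e-01  5.74420591e-02  1.93188343e+00  1.19355010e-04
  1.15147958e+00 -2.77705076e+00] 0.09109175998307127 -121.17490125757975 238.71941890177783
[[0.62078081 0.13307819]] [71.95999183]
```

View pics/t3.png

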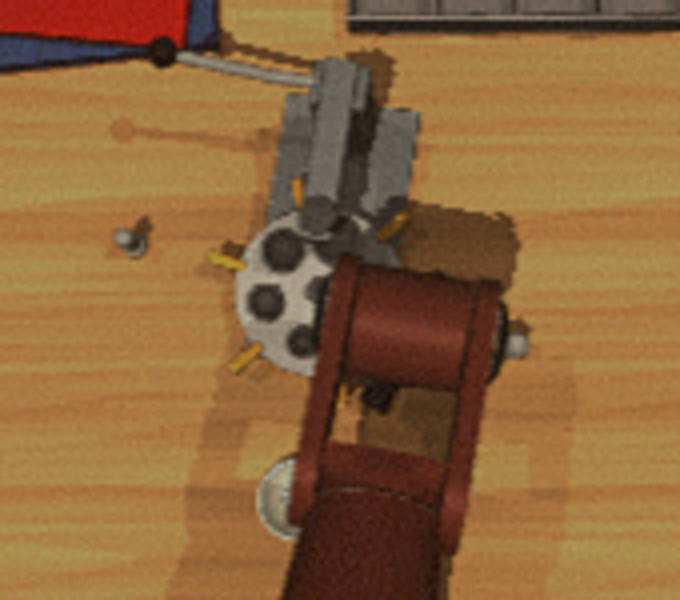

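The big die is about 9° short, going by the left tab at 72° against a target of 81°. Next is a gentle finish, then I back off and lift.

```bash
python3 -m crank '[{"x":-0.01,"y":-0.46,"z":0,"turn":-0.05},{"x":-0.01,"y":-0.46,"z":0,"turn":-0.05},{"x":-0.01,"y":-0.27,"z":0,"turn":-0.03},{"x":0,"y":-0.2,"z":0,"turn":-0.02},{"x":0,"y":0,"z":0,"turn":0}]'
python3 -m crank '[{"x":0,"y":0,"z":0,"turn":0},{"x":0,"y":0.4,"z":0,"turn":0},{"x":0,"y":0.6,"z":0,"turn":0},{"x":0.5,"y":0,"z":-3,"turn":0},{"x":0,"y":0,"z":-4,"turn":0}]'
python3 -m crank '[{"x":1,"y":0,"z":-4,"turn":0},{"x":3,"y":0,"z":-3,"turn":0},{"x":4,"y":0,"z":0,"turn":0},{"x":4,"y":0,"z":0,"turn":0},{"x":4,"y":0,"z":0,"turn":0}]'
python3 -m crank '[{"x":3,"y":0,"z":0,"turn":0},{"x":0,"y":-4,"z":0,"turn":0},{"x":0,"y":-4,"z":0,"turn":0},{"x":0,"y":0,"z":0,"turn":0},{"x":0,"y":0,"z":0,"turn":0}]'
python3 - <<'E'
from fit import *
grab('top','top4')
P,c,a,e=fit('top4',np.array([.5947,.053]));d=P-[.5947,.053];print(P,c,np.degrees(a),e,np.degrees(np.arctan2(d[:,1],d[:,0]))%60)
f=np.load('pics/top4.npz');im=cv2.resize(f['im'][110:260,160:330],None,fx=4,fy=4,interpolation=cv2.INTER_CUBIC);cv2.imwrite('pics/t4.png',im[...,::-1])
grab('scene','scene4')
f=np.load('pics/scene4.npz');im=cv2.resize(f['im'][160:270,180:330],None,fx=5,fy=5,interpolation=cv2.INTER_CUBIC);cv2.imwrite('pics/s4.png',im[...,::-1])
E
```

```text
time: 8.25
tool_pos: [0.5596, -0.0312, 0.0484]
tool_rot: [0.0, -0.554, 0.832, 0.0]
contact_force: [-1.2, -0.3, 1.1]
gripper_width: 0.001
grasp_force: 0.4
time: 8.75
tool_pos: [0.5453, -0.0318, 0.1159]
tool_rot: [-0.002, -0.555, 0.832, 0.002]
contact_force: [1.0, -0.2, 0.5]
gripper_width: -0.002
grasp_force: 0.0
time: 9.25
tool_pos: [0.4963, -0.157, 0.1885]
tool_rot: [-0.011, -0.537, 0.844, -0.008]
contact_force: [0.1, 0.8, 0.2]
gripper_width: 0.001
grasp_force: 0.0
time: 9.75
tool_pos: [0.563, -0.2045, 0.1875]
tool_rot: [-0.017, -0.53, 0.848, -0.01]
contact_force: [-0.2, -0.3, 0.1]
gripper_width: -0.001
grasp_force: 0.0
[[ 0.60893339  0.13536595]
 [ 0.58184194 -0.01800323]
 [ 0.52952593  0.10676728]
 [ 0.5171503   0.02507426]] [0.59607634 0.05658612] 21.16848885256878 0.010064571071869283 [20.19573281 19.73547475 20.47806296 19.8040076 ]
```

View pics/t4.png

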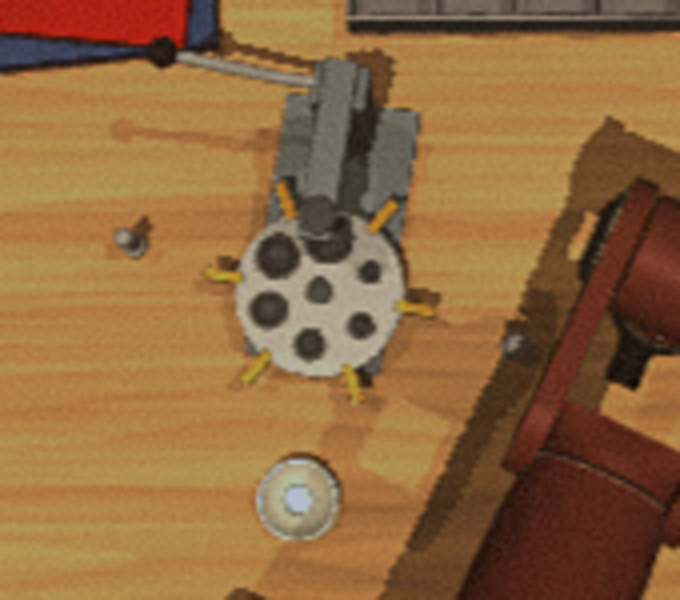

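View pics/s4.png

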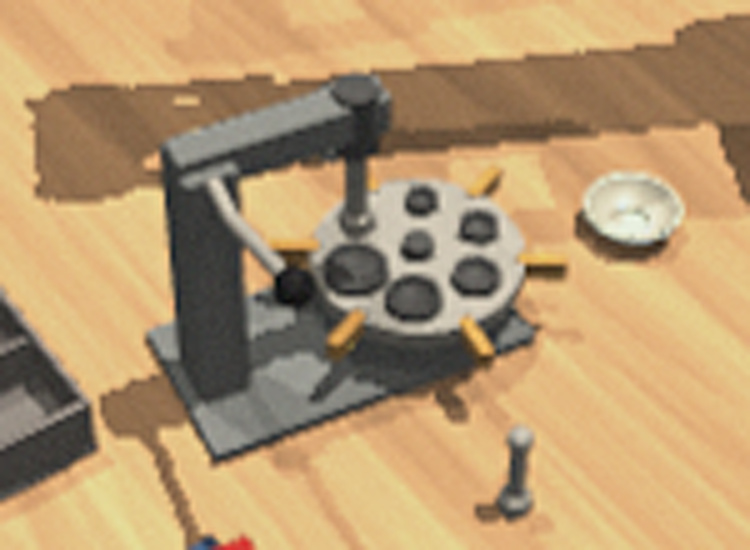

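The tabs are at 20.1° (target about 21°, tolerance ±8.7°). In the scene view the big die at (356,268) is directly below the punch at (357,215). The hand is clear and the bystanders near the press are where they were.

```bash
python3 -c "
from plant import manip
print(manip.job_done())"
```

```text
the job is handed in; nothing more can be done
None
```

I pushed the plate round by one tab until the largest die stood about 1° (under 1 mm) from the punch axis by my measurement; the hand is clear and the job is handed in, with no verdict returned.

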